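# Seat a vee block in the corner of a locating fixture

## Task

Stand the steel vee block upright on the domed rest of the corner fixture, vee uppermost and running along the long stop, and let go so that it balances there by itself, clear of both stops. Then take hold of it again or push it, and bring it fully home into the corner, flush against the long stop and the short stop at once, and finish the program while still pressing it firmly against both. Do not disturb the bush, the grease tin or the insulator.

Things in the scene. Friction and masses are not known exactly. Their poses are not given: they have to be found in the camera images.
- vee_block: loose grey steel vee block, 50 (x) x 60 (y) x 45 (z) mm, about 0.4 kg; a vee groove is cut in its top and runs along its y axis for the full 60 mm; the two 50 mm apart sides (x faces) are flat and can be gripped. Origin at the centre of its underside, z up.
- corner_fixture: dark steel base plate 100 (x) x 110 (y) x 12 (z) mm, fixed to the bench, three bolt heads (5 mm high) at corners; the corner without a bolt, at its -x -y, is the open one. Origin at the centre of the plate's underside, z up. It carries the domed rest, the long stop (at its +x side) and the short stop (at its +y side); the -x and -y sides are open.
- long_stop: upright steel bar on the fixture plate, 14 mm thick (x) and 50 mm long (y), its top 46 mm above the bench, 20 mm above the top of the rest. Its flat stop face looks to the fixture's -x. Origin on the plate's top under the middle of the bar (fixture x = 32, y = -4 mm); the stop face lies 7 mm to -x of it. Axes as the fixture's.
- short_stop: upright steel bar on the fixture plate, 38 mm long (x) and 14 mm thick (y), its top 46 mm above the bench. Its flat stop face looks to the fixture's -y. Origin on the plate's top under the middle of the bar (fixture x = -1, y = 36 mm); the stop face lies 7 mm to -y of it. Axes as the fixture's.
- rest: round steel pad of 48 mm diameter on the fixture plate with a gently domed top (radius 200 mm); the highest point is 26 mm above the bench, the rim about 1.5 mm lower. Rest and stop faces are ground and oiled (friction about 0.15). Origin on the plate's top under the middle of the pad.
- rest_top (a point): highest point of the domed rest, at its middle (fixture x = -8, y = -9, z = 26 mm). A block with its underside centred here and its sides parallel to the fixture's stands upright with an 8 mm gap to each stop; a few mm off centre it still balances, tilted a little.
- seat (a point): where the centre of the vee block's underside lies when the block is fully home against both stops, its x along the fixture's x (either way round): 8 mm in x and 8 mm in y from rest_top, at the same height.
- bush: bystander: small steel bush, 28 mm diameter, 22 mm high, between block and fixture. Origin at the centre of its underside.
- grease_tin: bystander: open blue tin, 62 mm diameter, 50 mm high, left of the fixture. Origin at the centre of its underside.
- insulator: bystander: white porcelain insulator, 40 mm diameter, 54 mm high, right of the block. Origin at the centre of its underside.
Not all that is in view belongs to the job. What is shaped like the vee_block but turquoise is not meant.

How it is judged:
On the way:
1. the vee block stands balanced on the domed rest alone, let go, upright, vee along the long stop, touching neither stop (contact force between vee_block and rest above 1.5 N and contact force between vee_block and the arm below 0.1 N and contact force between vee_block and the fingers below 0.1 N and contact force between vee_block and long_stop below 0.1 N and contact force between vee_block and short_stop below 0.1 N and angle between vee_block's own z axis and vertical below 0.2 rad and angle between the y axis of vee_block and the y axis of corner_fixture, either way round below 0.3 rad), for 0.4 s.
At the end, for the whole second after the job is handed in: For the last second the fingers press the vee block so that it bears with over 1 N on each stop at once; it is still, within 4 mm of its seat (height 3 mm), square to the stops within 0.06 rad, upright within 0.07 rad; bush, tin and insulator within 30 mm of their places (contact force between vee_block and long_stop above 1 N and contact force between vee_block and short_stop above 1 N and contact force between vee_block and the fingers above 1 N and horizontal distance between vee_block and seat below 0.004 m and z of vee_block in the frame of seat between -0.003 and 0.003 m and angle between the y axis of vee_block and the y axis of corner_fixture, either way round below 0.06 rad and angle between vee_block's own z axis and vertical below 0.07 rad and linear speed of vee_block below 0.01 m/s); the arm keeps its last pose, push and grip.
It fails at once if the bush is pushed more than 30 mm (distance of bush from where it was at the start of the episode above 0.03 m).
It fails at once if the grease tin is pushed more than 30 mm (distance of grease_tin from where it was at the start of the episode above 0.03 m).
It fails at once if the insulator is pushed more than 30 mm (distance of insulator from where it was at the start of the episode above 0.03 m).
It also fails if it takes over 42 s, if anything falls off the work surface, if the arm or the gripper's body presses on something with over 40 N, if the wrist force passes 120 N, or if a joint passes its speed limit or range.

## Robot

A 7-joint arm with a two-finger parallel gripper is mounted at the origin on a cart in front of the work surface, level with it; the furniture and walls round the work are solid. World frame = base frame: x ahead of the robot, y to its left, z up, the work surface at z = 0. Lengths are in m, angles in rad, forces in N, time in s.
With the tool pointing down it reaches from about 0.4 to 0.9 m from the base axis. Payload 5.5 kg.
Tool frame: the origin (TCP) lies midway between the tips of the shut fingers; the grasp point (between the pads) lies 19 mm behind it; z points along the fingers, y is the line along which they close (so a half turn about z gives the same grasp; the last joint's range is limited). The gripper opens to 92 mm and grips with 3 to 60 N. Pads are 19 mm wide; open, the fingers measure 130 mm over their backs; the gripper's body (75 mm by 190 mm) begins 47 mm behind the grasp point.
Start: joints at [-1.054, 0.501, -0.427, 1.55, 0.221, 1.138, -0.21], TCP at [0.163, 0.629, 0.227] pointing down, gripper open.
Joint ranges: [-2.88, 2.88], [-0.31, 2.03], [-1.54, 1.56], [0.2, 2.42], [-1.41, 4.55], [0.19, 2.02], [-2.57, 2.57]. Speed limits (rad/s): [2.57, 2.57, 3.14, 3.14, 3.14, 3.14, 3.14].

## Interface

Orientations are given as a 3x3 rotation matrix whose columns are the frame's x, y, z axes.
In Python, from station import * gives the robot as it stands.
- The arm moves only by the tool step_arm, never from a script. Its argument "motion" is text: rows parted by semicolons, each of 5 numbers parted by spaces: the shift along the world's x, y, z in units of 25 mm (1.0 is 25 mm), then the turn about the world's z in units of 6 degrees (1.0 is 6 degrees), then the opening, from 0 (shut) to 1 (fully open). A call has 1 to 8 rows; each row is the pose to reach, as a shift and turn from the pose commanded when the call began; what a row does not reach only later rows make up. A row lasts 1/10 s, in which the tool goes at most 50 mm and 8.59 degrees, less where a joint would pass 70% of its speed; a pose out of reach is approached as far as the arm can. A call with a gripper value outside its range is refused whole. The fingers move at their own pace and stop on an object; the grip force is fixed at half the most. Time passes only in rows, so rows that repeat a pose let the fingers close. It gives the time, the measured TCP pose, the force, the opening and the grip force at its end, in the units of the state.
- sense(): the state, without advancing time (a new reading comes with each control period).
- snapshot(name): name is "scene" or "top"; returns the picture (400x640x3 uint8, red, green, blue); there is no depth.
- camera_model(name): a dict with "K" (3x3 intrinsics, pixels), "dist" ([k1, k2, p1, p2, k3] as OpenCV has them; the pictures are not rectified), "eye" and "orientation" of the camera in the world. Camera axes: x right, y down, z forward; pixel columns grow to the right and rows downward; lengths in m; the calibration is good to about 2 mm. A picture is of the moment at which its call begins. camera_model takes no time and is no camera call.
- sign_off(): hands the job in; it is judged then, once.
The state is a dict: "clock": time; "joints": joint angles; "qd": joint speeds; "effort": joint torques, N m; "tcp_pos": TCP position; "orientation": TCP orientation; "force": force on the tool from outside, world axes, zero at the start; "ft_torque": the same for the moment, N m; "finger_gap": finger opening in m; "gripper_force": force on a finger pad.
Only numpy, scipy, OpenCV 4.12 (cv2) and the standard library are available. Lean on these libraries where they do the work, as an engineer would, in place of code of your own. Each camera call takes 0.05 s, during which the arm holds its last target. There are 200 camera calls.

## Working session

There is one attempt and no reset: what is moved stays moved. The work goes in short steps, Python scripts to look and compute and a tool call to move; the robot and the scene stay as the last step left them, time stands still between calls to the robot, and variables do not carry over. Pictures are saved under pics/ and viewed, at most 10 in all, crops included, and the job is handed in when it is done.

Besides the shell and the picture viewer there is one more tool, called after "Emit:" as a command line: name --argument value ..., lists and objects as JSON in quotes. step_arm: Moves the arm, as the interface text tells. Its arguments: {"type":"object","properties":{"motion":{"type":"string"}},"required":["motion"]}

```bash
mkdir -p pics; ls
python3 - <<'E'
from station import *
import cv2
for n in("top","scene"):
    im=snapshot(n); cv2.imwrite(f"pics/{n}0.png",im[:,:,::-1]); c=camera_model(n); print(n,c)
s=sense(); print(s['tcp_pos'],s['orientation'],s['clock'],s['finger_gap'])
E
```

```text
pics
top {'K': array([[516.25042741,   0.        , 322.99071908],
       [  0.        , 516.25042741, 198.58846956],
       [  0.        ,   0.        ,   1.        ]]), 'dist': array([-0.14849023,  0.        ,  0.        ,  0.        ,  0.        ]), 'eye': array([0.24548549, 0.01338751, 1.3523337 ]), 'orientation': array([[ 0.07967   , -0.97441489,  0.2101626 ],
       [-0.99681907, -0.07832411,  0.01473334],
       [ 0.00210441, -0.21066789, -0.97755543]])}
scene {'K': array([[420.32724398,   0.        , 315.17691673],
       [  0.        , 420.32724398, 194.2129843 ],
       [  0.        ,   0.        ,   1.        ]]), 'dist': array([0.03878392, 0.        , 0.        , 0.        , 0.        ]), 'eye': array([-0.01174322, -0.66580144,  0.70673061]), 'orientation': array([[ 0.79526037, -0.35575971,  0.49091341],
       [-0.60625849, -0.46210583,  0.64723168],
       [-0.00340501, -0.81233813, -0.58317679]])}
[0.16308026 0.62855512 0.22577904] [[-9.67969439e-01  2.51067528e-01 -5.10678371e-04]
 [ 2.51068037e-01  9.67967990e-01 -1.67679431e-03]
 [ 7.33317132e-05 -1.75130067e-03 -9.99998464e-01]] 0.1 0.09197100855984991
```

View pics/top0.png

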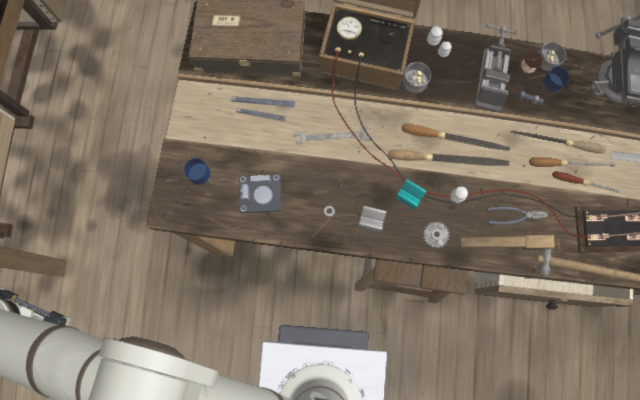

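View pics/scene0.png

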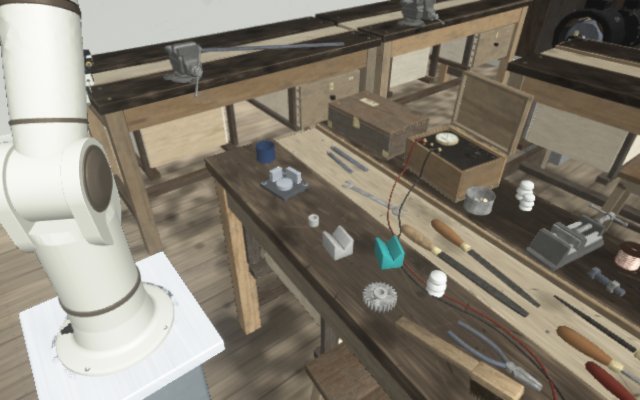

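The top picture shows the grey vee block at (373,217), the only other candidates being the turquoise copy at (411,193) and the gear at (436,234). I choose the grey one. The fixture is at (262,193), bush (329,211), tin (197,170), insulator (460,195). I'll check with one close crop of both.

Run:
```python
import cv2,numpy as np
t=cv2.imread("pics/top0.png")
a=cv2.resize(t[165:225,225:300],None,fx=8,fy=8,interpolation=cv2.INTER_CUBIC)
b=cv2.resize(t[200:235,350:395],None,fx=8,fy=8,interpolation=cv2.INTER_CUBIC)
o=np.zeros((480,790,3),np.uint8);
b=cv2.resize(t[200:240,350:390],None,fx=4.75,fy=4.75,interpolation=cv2.INTER_CUBIC)
o[:480,:600]=a; o[:190,600:790]=b
s=cv2.imread("pics/scene0.png")
o[200:333,600:790]=cv2.resize(s[160:202,255:315],(190,133),interpolation=cv2.INTER_CUBIC)
o[340:473,600:790]=cv2.resize(s[222:264,310:370],(190,133),interpolation=cv2.INTER_CUBIC)
cv2.imwrite("pics/crop1.png",o)
```

```text
(no output)
```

View pics/crop1.png

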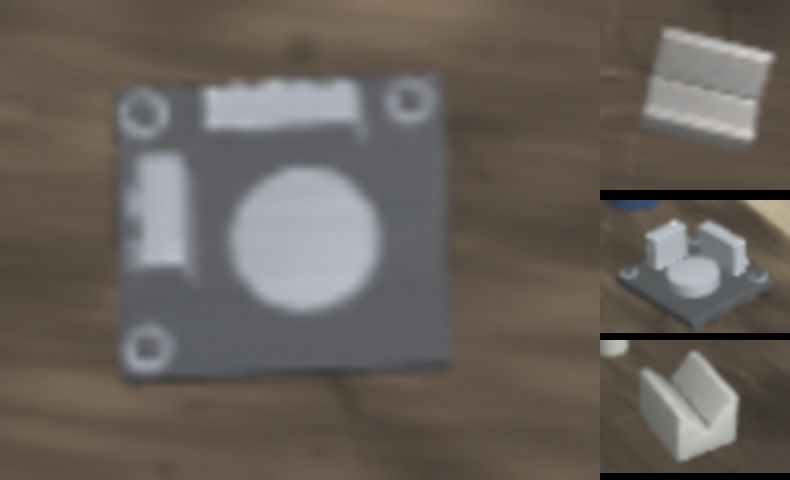

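The crop confirms the grey vee block, groove uppermost, running left-right in the image. The fixture has its long stop at the image's top (+x world), its short stop at the left (+y), and the pad at about (263,195). Now measure.

```bash
cat > h.py <<'E'
import cv2,numpy as np
from station import *
def pt(n,uv,z):
    c=camera_model(n); uv=np.atleast_2d(np.float64(uv))
    p=cv2.undistortPoints(uv.reshape(-1,1,2),c['K'],c['dist']).reshape(-1,2)
    d=np.c_[p,np.ones(len(p))]@np.array(c['orientation']).T
    e=np.array(c['eye']); return (e+d*((z-e[2])/d[:,2])[:,None])
def blobs(img,lo,roi,minA=20,k=1):
    """bright blobs (grey>lo) in roi x0,y0,x1,y1, on a 6x enlarged crop"""
    x0,y0,x1,y1=roi; s=6
    g=cv2.cvtColor(img[y0:y1,x0:x1],cv2.COLOR_BGR2GRAY)
    g=cv2.resize(g,None,fx=s,fy=s,interpolation=cv2.INTER_CUBIC)
    m=(g>lo).astype(np.uint8)
    cs,_=cv2.findContours(m,cv2.RETR_EXTERNAL,cv2.CHAIN_APPROX_NONE)
    return [ (c.reshape(-1,2)+.5)/s-.5+[x0,y0] for c in cs if cv2.contourArea(c)>minA*s*s]
def rect(P):
    (cx,cy),(w,h),a=cv2.minAreaRect(np.float32(P[:,:2]*1000)); 
    return np.round([cx,cy,w,h,a],1)
E
python3 - <<'E'
from h import *
t=cv2.imread("pics/top0.png")
for b in blobs(t,130,(235,168,290,218),15):
    x,y=b.mean(0); z=.0255 if abs(x-263)<5 and abs(y-195)<6 else .046
    print('fix',b.mean(0).round(1),z,rect(pt("top",b,z)))
for lo in(110,130,150):
  for b in blobs(t,lo,(350,200,392,236),40):
    print('blk',lo,b.mean(0).round(1),rect(pt("top",b,.045)))
    q=cv2.approxPolyDP(np.float32(b).reshape(-1,1,2),2.,True).reshape(-1,2); print(q.round(1).tolist(), pt("top",q,.045)[:,:2].round(4).tolist())
# plate corners z=.012
q=np.array([[122,85],[440,73],[450,362],[127,380]])/8+[225,165]
print(pt("top",q-.0,.012)[:,:2].round(4))
for n,uv,z in(("bush",(329,211),.02),("tin",(197,170),.04),("ins",(460,195),.03)): print(n,pt("top",uv,z).round(3))
E
```

```text
fix [262.6 194.5] 0.0255 [528.9 193.   49.4  48.2  46.9]
fix [244.7 191.2] 0.046 [530.7 239.   37.8  19.7   6.5]
fix [259.7 177.7] 0.046 [569.5 202.6  16.8  51.3   9.5]
blk 110 [372.4 217.4] [487.4 -97.6  63.1  53.2  80.2]
[[363.20001220703125, 205.39999389648438], [358.6000061035156, 223.39999389648438], [381.6000061035156, 229.1999969482422], [386.1000061035156, 210.89999389648438]] [[0.5169, -0.0721], [0.4689, -0.0632], [0.4584, -0.1231], [0.5071, -0.132]]
blk 130 [371.8 217.1] [487.7 -97.8  61.1  51.2  80.1]
[[363.3999938964844, 205.89999389648438], [365.1000061035156, 213.39999389648438], [370.8999938964844, 216.89999389648438], [361.1000061035156, 215.8000030517578], [359.1000061035156, 223.39999389648438], [381.79998779296875, 228.8000030517578], [385.79998779296875, 210.89999389648438]] [[0.5156, -0.0726], [0.4963, -0.0782], [0.4883, -0.0938], [0.4893, -0.0683], [0.469, -0.0645], [0.4597, -0.1235], [0.5071, -0.1311]]
blk 150 [371.  222.4] [474.  -95.5  59.4  22.5  81.5]
[[361.6000061035156, 216.39999389648438], [363.20001220703125, 219.10000610351562], [359.79998779296875, 223.1999969482422], [381.79998779296875, 228.1999969482422], [381.79998779296875, 220.39999389648438]] [[0.4877, -0.0697], [0.4811, -0.0744], [0.4695, -0.0661], [0.461, -0.1234], [0.4814, -0.1222]]
blk 150 [374.9 209.7] [ 507.3 -101.5   58.9   10.5   79.3]
[[363.3999938964844, 206.60000610351562], [383.3999938964844, 214.39999389648438], [385.6000061035156, 211.89999389648438]] [[0.5138, -0.0727], [0.4974, -0.1256], [0.5044, -0.1309]]
[[0.5788 0.2606]
 [0.5914 0.1541]
 [0.4933 0.1411]
 [0.4786 0.2475]]
bush [[0.5   0.015 0.02 ]]
tin [[0.578 0.373 0.04 ]]
ins [[ 0.569 -0.328  0.03 ]]
```

Emit:
step_arm --motion "1.2 -1.5 0 -1.2 1; 2.4 -3 0 -2.4 1; 3.6 -4.5 0 -3.6 1; 4.8 -6 0 -4.8 1; 6 -7.5 0 -6 1; 7.2 -9 0 -7.2 1; 8.4 -10.5 0 -8.4 1; 9.6 -12 0 -9.6 1"

```text
clock: 0.9
tcp_pos: [0.4039, 0.3273, 0.2266]
orientation: [[-0.302, 0.953, -0.0], [0.953, 0.302, -0.0], [-0.0, -0.0, -1.0]]
force: [0.5, 1.0, 0.2]
finger_gap: 0.0917
gripper_force: 0.0
```

Emit:
step_arm --motion "0.4 -1.8 0 -0.6 1; 0.8 -3.6 0 -1.2 1; 1.2 -5.4 0 -1.8 1; 1.6 -7.2 0 -2.4 1; 2 -9 0 -3 1; 2.4 -10.8 0 -3.6 1; 2.8 -12.6 0 -4.2 1; 3.2 -14.4 0 -4.6 1"

```text
clock: 1.7
tcp_pos: [0.483, -0.0326, 0.2267]
orientation: [[0.171, 0.985, -0.0], [0.985, -0.171, 0.0], [0.0, -0.0, -1.0]]
force: [1.2, 0.4, -0.5]
finger_gap: 0.092
gripper_force: 0.0
```

Emit:
step_arm --motion "0.1 -1.3 -1 0 1; 0.2 -2.6 -2 0 1; 0.2 -2.6 -4 0 1; 0.2 -2.6 -5.4 0 1; 0.2 -2.6 -5.4 0 1; 0.2 -2.6 -5.4 0 1"

```text
clock: 2.3
tcp_pos: [0.4877, -0.0957, 0.0917]
orientation: [[0.169, 0.986, -0.002], [0.986, -0.169, 0.0], [-0.0, -0.002, -1.0]]
force: [0.7, 0.4, 0.6]
finger_gap: 0.0915
gripper_force: 0.0
```

Run:
```python
from h import *
o=[]
for n,r in(("scene",(290,180,390,280)),("top",(330,170,430,270))):
    im=snapshot(n)[:,:,::-1]; x0,y0,x1,y1=r
    o.append(cv2.resize(im[y0:y1,x0:x1],None,fx=4,fy=4,interpolation=cv2.INTER_CUBIC))
cv2.imwrite("pics/g1.png",np.hstack(o)); s=sense();print(s['tcp_pos'],s['force'])
```

```text
[ 0.48982475 -0.09581353  0.09359138] [0.42839166 1.29380042 0.15390976]
```

View pics/g1.png

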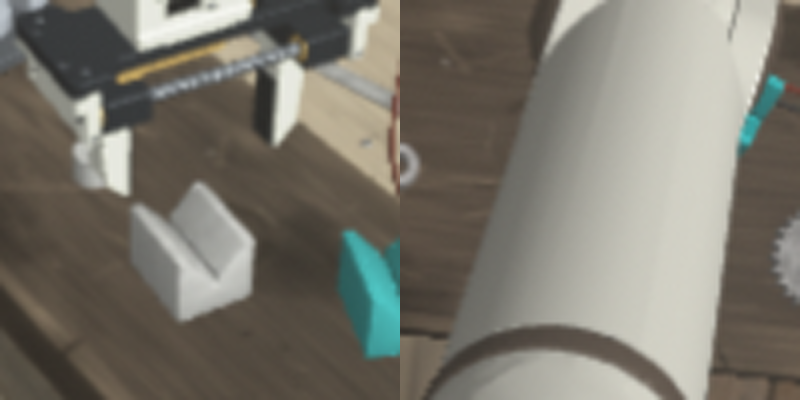

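The scene crop shows the open fingers (at about (325,228) and (360,215) in the picture) straddling the grey block's x faces; the turquoise one stays clear. Descending to grip.

Emit:
step_arm --motion "0 -0.1 -1.4 0 1; 0 -0.1 -2.7 0 1; 0 -0.1 -2.7 0 1; 0 -0.1 -2.7 0 0.5; 0 -0.1 -2.7 0 0.4; 0 -0.1 -2.7 0 0.4; 0 -0.1 -2.7 0 0.4; 0 -0.1 -2.7 0 0.4"

```text
clock: 3.2
tcp_pos: [0.4887, -0.0983, 0.025]
orientation: [[0.169, 0.986, 0.001], [0.986, -0.169, -0.0], [0.0, 0.001, -1.0]]
force: [0.5, 0.0, 0.5]
finger_gap: 0.0563
gripper_force: 0.0
```

Emit:
step_arm --motion "0 0 0 0 0.4; 0 0 0 0 0.4; 0 0 0 0 0.4; 0 0 0 0 0.4; 0 0 0 0 0.4"

```text
clock: 3.7
tcp_pos: [0.4877, -0.0982, 0.0245]
orientation: [[0.169, 0.986, -0.001], [0.986, -0.169, 0.0], [0.0, -0.001, -1.0]]
force: [-2.3, 1.3, 7.2]
finger_gap: 0.0497
gripper_force: 30.0
```

Emit:
step_arm --motion "0 0 0.8 0 0.4; 0 0 2 0 0.4; 0 0 3.4 0 0.4; 0 0.3 4.2 0 0.4; 0.2 1.3 4.2 0.4 0.4; 0.4 2.7 4.2 0.8 0.4; 0.6 4.1 4.2 1.2 0.4; 0.8 5.5 4.2 1.6 0.4"

```text
clock: 4.5
tcp_pos: [0.5073, 0.0403, 0.1285]
orientation: [[0.001, 1.0, -0.002], [1.0, -0.001, -0.0], [-0.0, -0.002, -1.0]]
force: [0.8, 0.9, -4.3]
finger_gap: 0.0499
gripper_force: 30.0
```

Emit:
step_arm --motion "0.2 1.4 0 0.3 0.4; 0.4 2.8 0 0.6 0.4; 0.6 4.2 0 0.9 0.4; 0.7 5.4 0 1.2 0.4; 0.84 6.1 0 1.27 0.4; 0.84 6.1 -1 1.27 0.4; 0.84 6.1 -1.6 1.27 0.4; 0.84 6.1 -1.6 1.27 0.4"

```text
clock: 5.3
tcp_pos: [0.5264, 0.1892, 0.0861]
orientation: [[-0.129, 0.992, -0.006], [0.992, 0.129, -0.004], [-0.003, -0.007, -1.0]]
force: [-0.5, -1.3, -4.8]
finger_gap: 0.0496
gripper_force: 30.0
```

Run:
```python
from h import *
o=[]
for n,r in(("scene",(235,110,335,210)),("top",(215,145,315,245))):
    im=snapshot(n)[:,:,::-1]; cv2.imwrite(f"pics/{n}1.png",im); x0,y0,x1,y1=r
    o.append(cv2.resize(im[y0:y1,x0:x1],None,fx=4,fy=4,interpolation=cv2.INTER_CUBIC))
cv2.imwrite("pics/p1.png",np.hstack(o)); s=sense();print(s['tcp_pos'],s['force'],s['finger_gap'],s['clock'])
```

```text
[0.5286923  0.19003385 0.08860078] [ 0.73135031  0.62339316 -3.90964259] 0.04980666287051859 5.4
```

View pics/p1.png

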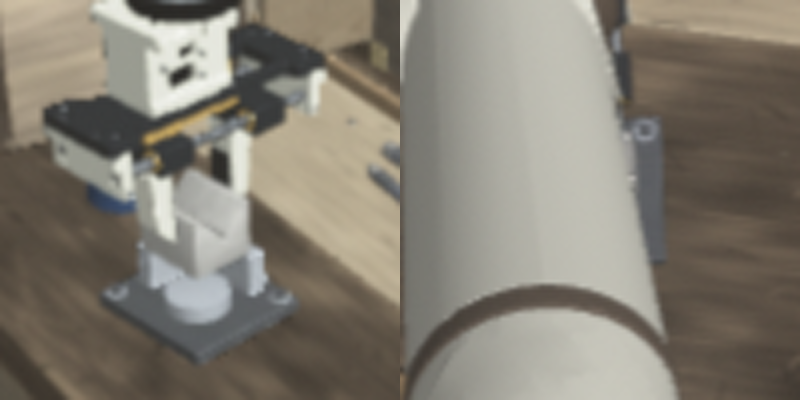

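The scene crop shows the block held upright over the pad (pad at picture (285,183)), square to the fixture, stops behind it. Cross-check the alignment with the scene camera.

Run:
```python
from h import *
t=cv2.imread("pics/scene0.png")
for lo in(140,155,170):
  for b in blobs(t,lo,(258,160,310,202),10): print(lo,b.mean(0).round(1),rect(pt("scene",b,.0255)))
q=np.array([[200,278],[248,247]])/4+[235,110]-.4
p=pt("scene",q,.0635); print(p.round(4))
a=np.deg2rad(7.5);R=np.array([[np.cos(a),-np.sin(a)],[np.sin(a),np.cos(a)]])
for pp,o in zip(p,([25,30],[-25,30])): print((pp[:2]*1000+R@o).round(1))
# initial block check in scene: bottom corner near
g=np.array([[205,358],[98,268],[300,285]])/4+[235,110]-.4
print('plate',pt("scene",g,.012)[:,:2].round(4))
for o in([-50,-55],[-50,55],[50,-55]): print((np.array([529,192.5])+R@(np.array(o)+[8,9])).round(1))
```

```text
140 [295.3 174. ] [578.8 207.2  97.6  30.2  76.3]
140 [280.6 178.4] [529.4 218.6 130.   52.9  80.1]
140 [306.2 161.9] [636.7 241.   42.9  27.7  53.3]
155 [295.5 174. ] [579.1 206.8  94.9  28.2  75.6]
155 [280.6 178.4] [529.4 219.  127.9  50.4  79.6]
155 [306.4 161.8] [638.5 242.   39.   26.2  53.3]
170 [295.8 174. ] [579.4 206.4  92.1  26.   75.3]
170 [280.4 178.2] [529.4 219.4 125.2  47.9  79. ]
170 [306.7 161.5] [641.5 243.4  33.1  23.   53.3]
[[0.5062 0.1566 0.0635]
 [0.5554 0.1688 0.0635]]
[527.1 189.6]
[526.7 195.3]
plate [[0.4941 0.1366]
 [0.4944 0.2805]
 [0.6012 0.1694]]
[493.4 141.4]
[479.  250.5]
[592.5 154.5]
```

Run:
```python
from h import *
# pad outline in scene0: edges of ellipse by bright/dark along row/col
t=cv2.imread("pics/scene0.png"); g=cv2.cvtColor(t,6)
print(g[176:194,274:298])
print(pt("scene",[[284.7,183.4]],.0255).round(4))
s=sense();print(s['tcp_pos'])
```

```text
[[177 177 177 177 178 178 177 169 143 101  94  96 104 114 116 115 116 115
  115 115 115 116 127 156]
 [177 179 179 178 179 180 178 162 148 121 117 120 125 128 122 119 116 116
  116 116 115 115 126 155]
 [179 179 179 181 182 176 178 151 154 158 158 160 160 157 147 142 130 121
  115 116 116 116 125 153]
 [180 182 183 183 184 163 174 173 175 175 177 177 177 177 176 172 161 141
  120 114 115 117 124 151]
 [182 174 178 171 176 175 176 177 178 179 180 181 180 182 181 181 179 163
  128 114 113 115 124 153]
 [166 135 149 174 178 179 179 180 180 181 181 183 184 185 185 184 183 171
  138 109 108 112 121 151]
 [105 114 150 177 180 181 181 182 183 183 185 184 185 186 186 187 187 182
  156 104  99 105 118 155]
 [ 92 107 146 177 183 184 184 185 185 186 186 188 187 187 187 188 188 183
  154 102  94  96 110 149]
 [ 89  96 132 172 183 185 186 187 188 188 189 189 189 189 189 189 188 178
  146 100  93  93  93  97]
 [ 89  92 113 150 172 182 186 187 189 189 190 190 190 191 190 188 183 170
  142 101  92  92  92  92]
 [ 89  91 100 119 141 162 174 178 182 187 189 189 189 187 186 183 177 165
  138 100  92  92  92  92]
 [ 89  91  97 108 118 129 144 156 164 172 179 183 181 181 182 180 172 155
  121  96  92  91  91  92]
 [ 90  91  94 101 113 123 136 146 156 163 169 174 178 180 178 173 156 127
   98  93  91  92  91  92]
 [ 90  90  90  94 104 116 128 142 153 160 167 171 172 169 164 147 120  99
   93  93  92  92  92  92]
 [ 89  90  90  92  94  98 108 125 136 143 148 150 144 128 118 101  95  92
   93  93  93  93  94  96]
 [ 88  89  88  90  91  91  92  95  96  98  99  99  98  94  93  91  93  92
   92  93  95  98 100 100]
 [ 79  85  88  89  90  90  91  91  90  90  90  90  90  89  90  90  91  92
   93  95  98 101 101  92]
 [ 63  73  82  87  89  89  90  90  91  91  90  90  90  90  90  90  91  93
   97  98  99  93  91  84]]
[[0.5245 0.1864 0.0255]]
[0.5286923  0.19003385 0.08860078]
```

Both cameras agree with the TCP to about 2 mm, so I descend here.

Emit:
step_arm --motion "0 0 -0.6 0 0.4; 0 0 -1.2 0 0.4; 0 0 -1.36 0 0.4; 0 0 -1.4 0 0.4; 0 0 -1.44 0 0.4; 0 0 -1.44 0 0.4"

```text
clock: 6.0
tcp_pos: [0.5295, 0.1919, 0.0535]
orientation: [[-0.13, 0.991, 0.001], [0.991, 0.13, 0.0], [0.0, 0.001, -1.0]]
force: [0.1, 0.2, -3.6]
finger_gap: 0.0497
gripper_force: 30.0
```

Emit:
step_arm --motion "0 0 -0.04 0 0.4; 0 0 -0.08 0 0.4; 0 0 -0.08 0 0.4"

```text
clock: 6.3
tcp_pos: [0.5292, 0.1917, 0.0513]
orientation: [[-0.13, 0.991, 0.0], [0.991, 0.13, 0.0], [0.0, 0.0, -1.0]]
force: [0.4, 0.1, -5.0]
finger_gap: 0.05
gripper_force: 30.0
```

Emit:
step_arm --motion "0 0 -0.03 0 0.4; 0 0 -0.03 0 0.4; 0 0 -0.03 0 0.4"

```text
clock: 6.6
tcp_pos: [0.5293, 0.1917, 0.0506]
orientation: [[-0.13, 0.991, 0.0], [0.991, 0.13, 0.0], [0.0, 0.0, -1.0]]
force: [-0.0, 0.8, -3.0]
finger_gap: 0.0497
gripper_force: 30.0
```

Emit:
step_arm --motion "0 0 -0.02 0 0.4; 0 0 -0.02 0 0.4; 0 0 -0.02 0 0.4"

```text
clock: 6.9
tcp_pos: [0.5293, 0.1918, 0.0503]
orientation: [[-0.13, 0.991, 0.0], [0.991, 0.13, 0.0], [0.0, 0.0, -1.0]]
force: [-1.2, -0.7, 1.2]
finger_gap: 0.0496
gripper_force: 30.0
```

Emit:
step_arm --motion "0 0 0 0 0.56; 0 0 0 0 0.58; 0 0 0 0 0.6; 0 0 0 0 0.65; 0 0 0 0 0.7; 0 0 0 0 0.7"

```text
clock: 7.5
tcp_pos: [0.5292, 0.1917, 0.05]
orientation: [[-0.13, 0.991, 0.0], [0.991, 0.13, 0.0], [0.0, 0.0, -1.0]]
force: [1.2, 0.0, -0.1]
finger_gap: 0.0642
gripper_force: 0.0
```

Run:
```python
from h import *
im=snapshot("scene")[:,:,::-1]
x0,y0,x1,y1=(245,125,325,205)
cv2.imwrite("pics/b1.png",cv2.resize(im[y0:y1,x0:x1],None,fx=7,fy=7,interpolation=cv2.INTER_CUBIC)); s=sense();print(s['tcp_pos'],s['force'],s['finger_gap'],s['clock'])
```

```text
[0.52917476 0.1916915  0.04997289] [0.33550338 0.06045867 0.19395233] 0.06406389120838721 7.55
```

View pics/b1.png

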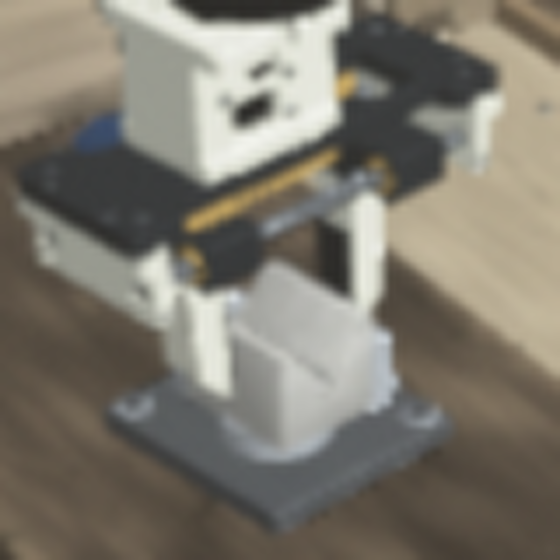

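The picture shows the block standing on the pad (block centre about (288,177)), with both fingers drawn off it. I'll wait for the balance.

Emit:
step_arm --motion "0 0 0 0 0.8; 0 0 0 0 0.8; 0 0 0 0 0.8; 0 0 0 0 0.8; 0 0 0 0 0.8; 0 0 0 0 0.8; 0 0 0 0 0.8; 0 0 0 0 0.8"

```text
clock: 8.35
tcp_pos: [0.5291, 0.1917, 0.05]
orientation: [[-0.13, 0.991, -0.0], [0.991, 0.13, 0.0], [0.0, -0.0, -1.0]]
force: [-0.4, -1.3, -0.2]
finger_gap: 0.0734
gripper_force: 0.0
```

Emit:
step_arm --motion "0 0 0 0 0.8; 0 0 0 0 0.8; 0 0 0 0 0.8; 0 0 0 0 0.8; 0 0 0 0 0.8; 0 0 0 0 0.8; 0 0 0 0 0.8; 0 0 0 0 0.8"

```text
clock: 9.15
tcp_pos: [0.5292, 0.1917, 0.05]
orientation: [[-0.13, 0.991, 0.0], [0.991, 0.13, 0.0], [0.0, 0.0, -1.0]]
force: [0.7, 0.5, 0.4]
finger_gap: 0.0734
gripper_force: 0.0
```

Run:
```python
from h import *
im=snapshot("scene")[:,:,::-1]
x0,y0,x1,y1=(260,145,320,205)
cv2.imwrite("pics/b2.png",cv2.resize(im[y0:y1,x0:x1],None,fx=9,fy=9,interpolation=cv2.INTER_CUBIC)); s=sense();print(s['tcp_pos'],s['force'],s['finger_gap'],s['clock'])
```

```text
[0.52915434 0.19166813 0.04997705] [-0.02810772 -0.27194203 -0.39552756] 0.07352407753767114 9.2
```

View pics/b2.png

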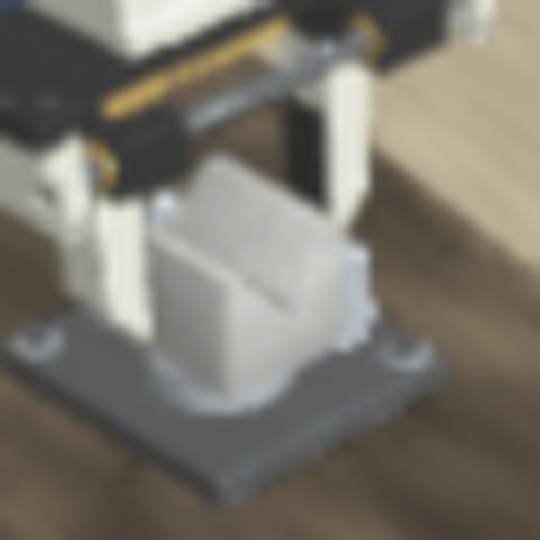

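Run:
```python
from h import *
c=camera_model("scene"); R=np.array(c['orientation']);e=np.array(c['eye'])
a=np.deg2rad(7.5)
names=[];P=[]
for z in(26,71):
  for x,y in((-25,-30),(25,-30),(-25,30),(25,30)):
    names.append((x,y,z)); P.append([.5292+(x*np.cos(a)-y*np.sin(a))/1e3,.1917+(x*np.sin(a)+y*np.cos(a))/1e3,z/1e3])
uv,_=cv2.projectPoints(np.array(P),cv2.Rodrigues(R.T)[0],-R.T@e,c['K'],c['dist'])
for n,u in zip(names,uv.reshape(-1,2)): print(n,((u+.5-[260,145])*9).round(0))
```

```text
(-25, -30, 26) [233. 406.]
(25, -30, 26) [350. 342.]
(-25, 30, 26) [110. 330.]
(25, 30, 26) [226. 271.]
(-25, -30, 71) [227. 286.]
(25, -30, 71) [346. 224.]
(-25, 30, 71) [101. 212.]
(25, 30, 71) [220. 154.]
```

Run:
```python
from h import *
im=snapshot("scene")[:,:,::-1]; cv2.imwrite("pics/scene2.png",im); h=cv2.imread("pics/scene1.png")
f=lambda i,x,y:cv2.resize(i[y:y+52,x:x+44],None,fx=9,fy=9,interpolation=cv2.INTER_CUBIC)
o=np.hstack([f(h,266,135),f(im,266,145)]); o=np.clip(2.*o.astype(float)-190,0,255).astype(np.uint8)
cv2.imwrite("pics/cmp.png",o)
```

```text
(no output)
```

View pics/cmp.png

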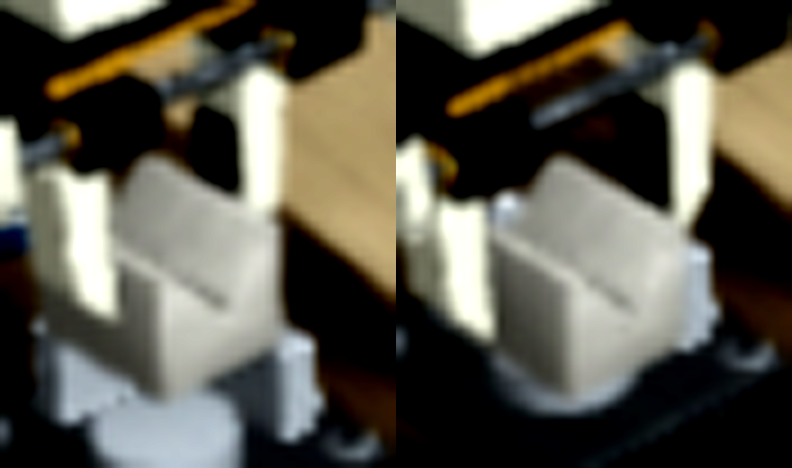

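Upright in both the hover and the balance view, near edge vertical, resting on the pad and clear of the fingers. Now regrip and push in.

Emit:
step_arm --motion "0 0 0 0 0.65; 0 0 0 0 0.6; 0 0 0 0 0.5; 0 0 0 0 0.4; 0 0 0 0 0.4; 0 0 0 0 0.4; 0 0 0 0 0.4; 0 0 0 0 0.4"

```text
clock: 10.05
tcp_pos: [0.5293, 0.1917, 0.05]
orientation: [[-0.13, 0.991, 0.0], [0.991, 0.13, 0.0], [0.0, 0.0, -1.0]]
force: [0.5, -0.7, 0.5]
finger_gap: 0.0499
gripper_force: 30.0
```

Emit:
step_arm --motion "0 0 0 0 0.4; 0 0 0 0 0.4; 0.05 0.06 0 0 0.4; 0.1 0.12 0 0 0.4; 0.15 0.18 0 0 0.4; 0.2 0.24 0 0 0.4; 0.2 0.24 0 0 0.4; 0.2 0.24 0 0 0.4"

```text
clock: 10.85
tcp_pos: [0.5346, 0.1981, 0.0501]
orientation: [[-0.13, 0.991, 0.001], [0.991, 0.13, 0.001], [0.0, 0.001, -1.0]]
force: [0.7, -0.3, 3.2]
finger_gap: 0.0493
gripper_force: 30.0
```

Emit:
step_arm --motion "0.04 0 0 0 0.4; 0.08 0.01 0 0 0.4; 0.12 0.02 0 0 0.4; 0.12 0.02 0 0 0.4; 0.12 0.02 0 0 0.4"

```text
clock: 11.35
tcp_pos: [0.5361, 0.1983, 0.05]
orientation: [[-0.131, 0.991, -0.002], [0.991, 0.131, -0.0], [0.0, -0.002, -1.0]]
force: [-3.6, -0.4, 7.2]
finger_gap: 0.0495
gripper_force: 30.0
```

Emit:
step_arm --motion "0 0.04 0 0 0.4; -0.01 0.08 0 0 0.4; -0.02 0.12 0 0 0.4; -0.02 0.12 0 0 0.4; -0.02 0.12 0 0 0.4"

```text
clock: 11.85
tcp_pos: [0.5359, 0.1997, 0.05]
orientation: [[-0.13, 0.992, -0.002], [0.992, 0.13, -0.002], [-0.002, -0.002, -1.0]]
force: [-2.0, -3.7, 8.0]
finger_gap: 0.0494
gripper_force: 30.0
```

Emit:
step_arm --motion "0.04 0.04 0 0 0.4; 0.08 0.1 0 0 0.4; 0.12 0.14 0 0 0.4; 0.12 0.16 0 0 0.4; 0.12 0.16 0 0 0.4; 0.12 0.16 0 0 0.4"

```text
clock: 12.45
tcp_pos: [0.5358, 0.2012, 0.0496]
orientation: [[-0.129, 0.992, -0.008], [0.992, 0.129, -0.006], [-0.004, -0.009, -1.0]]
force: [-10.7, -8.4, 16.4]
finger_gap: 0.05
gripper_force: 30.0
```

Emit:
step_arm --motion "0 0.04 0.02 0 0.4; 0 0.08 0.04 0 0.4; 0 0.12 0.04 0 0.4; 0 0.12 0.04 0 0.4; 0 0.12 0.04 0 0.4; 0 0.12 0.04 0 0.4"

```text
clock: 13.05
tcp_pos: [0.5356, 0.203, 0.0497]
orientation: [[-0.129, 0.992, -0.009], [0.992, 0.129, -0.007], [-0.006, -0.01, -1.0]]
force: [-8.8, -9.6, 10.6]
finger_gap: 0.0494
gripper_force: 30.0
```

Run:
```python
from h import *
im=snapshot("scene")[:,:,::-1]; cv2.imwrite("pics/scene3.png",im)
f=lambda i,x,y:cv2.resize(i[y:y+60,x:x+60],None,fx=9,fy=9,interpolation=cv2.INTER_CUBIC)
cv2.imwrite("pics/home.png",np.clip(1.6*f(im,260,145).astype(float)-100,0,255).astype(np.uint8))
s=sense();print(s['tcp_pos'],s['force'],s['ft_torque'],s['clock'])
```

```text
[0.53555485 0.20303142 0.0497543 ] [ -9.10528166 -10.80859911  10.14784669] [-2.54760109  2.11054192  0.17471055] 13.1
```

View pics/home.png

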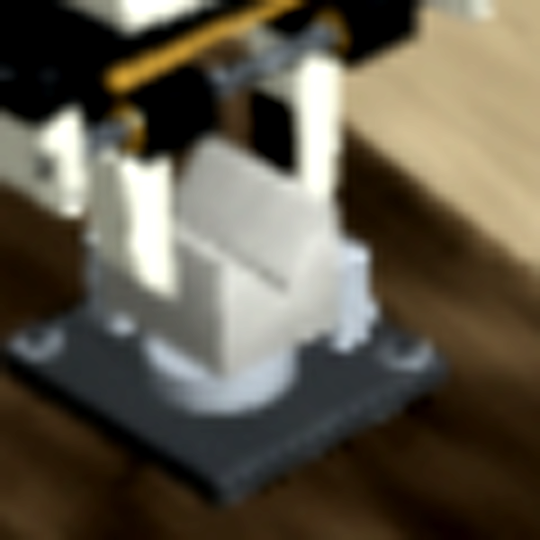

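The block sits against the stops with the pad visible at front left. TCP travel in y looks slightly long, so I check for tilt by tracking the block's corners from the balanced picture to this one.

Run:
```python
from h import *
up=lambda n:cv2.resize(cv2.cvtColor(cv2.imread(n),6),None,fx=4,fy=4,interpolation=cv2.INTER_CUBIC)
a,b=up("pics/scene2.png"),up("pics/scene3.png")
c=np.array([[230,288],[230,393],[285,312],[342,247],[335,335],[220,157]])/9+[260,145]
p=np.float32(c*4).reshape(-1,1,2)
for w in(25,33):
  q,st,er=cv2.calcOpticalFlowPyrLK(a,b,p,None,winSize=(w,w),maxLevel=3)
  print(((q-p).reshape(-1,2)/4*9).round(1).tolist(),st.ravel(),er.ravel().round(1))
k=camera_model("scene"); R=np.array(k['orientation']);e=np.array(k['eye'])
f=lambda P:cv2.projectPoints(np.array([P]),cv2.Rodrigues(R.T)[0],-R.T@e,k['K'],k['dist'])[0].reshape(2)*9
th=np.deg2rad(7.5);B=np.array([.5292,.1917])
X=np.array([np.cos(th),np.sin(th)]);Y=np.array([-X[1],X[0]])
for x,y,z in((-25,-30,71),(-25,-30,26),(25,-30,71),(25,-30,26)):
  P=np.r_[B+(x*X+y*Y)/1e3,z/1e3]; o=f(P)
  print((x,y,z),[ (f(P+np.r_[v,0]/1e3)-o).round(2) for v in (X,Y)],(f(P+[0,0,.001])-o).round(2))
```

```text
[[-5.400000095367432, -19.200000762939453], [-45.599998474121094, -6.0], [-3.200000047683716, -19.299999237060547], [-6.5, -4.300000190734863], [-2.799999952316284, -5.199999809265137], [-3.9000000953674316, -17.799999237060547]] [1 1 1 1 1 1] [ 3.7 21.5  2.4  8.6 13.9  6.3]
[[-5.099999904632568, -18.899999618530273], [-6.300000190734863, -0.30000001192092896], [-2.200000047683716, -18.399999618530273], [-19.200000762939453, -29.5], [-1.100000023841858, -5.699999809265137], [-3.200000047683716, -19.899999618530273]] [1 1 1 1 1 1] [ 3.3  9.3  2.2 15.  11.5 10.2]
(-25, -30, 71) [array([ 2.45, -1.27]), array([-2.16, -1.26])] [-0.15 -2.73]
(-25, -30, 26) [array([ 2.39, -1.3 ]), array([-2.12, -1.29])] [-0.14 -2.61]
(25, -30, 71) [array([ 2.33, -1.21]), array([-2.17, -1.2 ])] [-0.09 -2.7 ]
(25, -30, 26) [array([ 2.28, -1.24]), array([-2.12, -1.23])] [-0.08 -2.58]
```

Run:
```python
from h import *
def edge(n,cx,r0,r1):
    g=cv2.GaussianBlur(cv2.cvtColor(cv2.imread(n),6).astype(np.float32),(1,3),.8)
    rows=np.arange(r0,r1); cs=[]
    for r in rows:
        d=np.diff(g[r,cx-4:cx+5]); w=np.clip(d,0,None); k=int(np.argmax(w)); lo,hi=max(0,k-1),k+2
        cs.append((w[lo:hi]*np.arange(lo,hi)[:len(w[lo:hi])]).sum()/w[lo:hi].sum()+cx-3.5)
    cs=np.array(cs); p=np.polyfit(rows,cs,1); res=cs-np.polyval(p,rows)
    print(n,cs.round(2),'slope',p[0].round(3),'se',(res.std()/np.std(rows)/len(rows)**.5).round(3))
edge("pics/scene1.png",284,168,178)
edge("pics/scene2.png",285,179,187)
edge("pics/scene3.png",284,177,185)
```

```text
pics/scene1.png [283.15 283.11 283.08 283.09 283.13 283.19 283.25 283.32 283.4  283.5 ] slope 0.042 se 0.007
pics/scene2.png [284.51 284.49 284.5  284.52 284.52 284.51 284.51 284.53] slope 0.003 se 0.001
pics/scene3.png [283.75 283.75 284.1  284.16 284.16 284.14 284.12 284.17] slope 0.058 se 0.017
```

Run:
```python
from h import *
k=camera_model("scene"); R=np.array(k['orientation']);e=np.array(k['eye'])
f=lambda P:cv2.projectPoints(np.array([P]),cv2.Rodrigues(R.T)[0],-R.T@e,k['K'],k['dist'])[0].reshape(2)
th=np.deg2rad(7.5);X=np.array([np.cos(th),np.sin(th)]);Y=np.array([-X[1],X[0]])
def pred(B,zb,x,z,tilt):  # slope dv/du of a y-line at local x,z
    q=[]
    for y in(-30,0): q.append(f(np.r_[np.array(B)+(x*X+y*np.cos(tilt)*Y)/1e3,(zb+z-y*tilt*1)/1e3]))
    d=q[1]-q[0]; return (d[1]/d[0]).round(3), q[0].round(1)
for n,B,zb in(("pics/scene1.png",(.5287,.190),64),("pics/scene2.png",(.5292,.1917),26),("pics/scene3.png",(.5356,.201),26)):
    g=cv2.cvtColor(cv2.imread(n),6).astype(np.float32)
    print(n,'groove pred t=0,.05',pred(B,zb,0,22,0),pred(B,zb,0,22,.05))
    u0,v0=pred(B,zb,0,22,0)[1]; u0=int(u0)
    us=np.arange(u0-9,u0-1); vs=[]
    for u in us:
        vc=int(round(v0+.6*(u-u0))); col=g[vc-4:vc+6,u]; w=np.clip(np.median(col)-4-col,0,None) if 0 else None
        j=int(np.argmin(col[1:-1]))+1; a,b,c=col[j-1:j+2]; vs.append(vc-4+j+.5*(a-c)/(a-2*b+c+1e-6))
    print(us[0],np.round(vs,2),'slope',np.polyfit(us,vs,1)[0].round(3))
```

```text
pics/scene1.png groove pred t=0,.05 (np.float64(0.56), array([291.4, 168.5])) (np.float64(0.497), array([291.4, 168. ]))
282 [5.000167e+06 1.626800e+02 1.620000e+02 1.605000e+02 1.655700e+02
 1.658600e+02 1.668200e+02 1.676300e+02] slope -416666.169
pics/scene2.png groove pred t=0,.05 (np.float64(0.582), array([291.7, 179.6])) (np.float64(0.521), array([291.7, 179.2]))
282 [1.805000e+02 2.000179e+06 1.815000e+02 1.726400e+02 1.736400e+02
 1.756100e+02 1.757900e+02 1.768300e+02] slope -119048.314
pics/scene3.png groove pred t=0,.05 (np.float64(0.578), array([291.7, 177.4])) (np.float64(0.516), array([291.7, 177. ]))
282 [173.5  178.   171.   171.58 172.67 173.54 173.91 174.91] slope -0.022
```

Tilt can't be resolved well enough, and the block may have pivoted in the grip. I'll draw it back to the rest's centre (8 mm from each stop), let it right itself, regrip, and press more gently.

Emit:
step_arm --motion "-0.1 -0.14 0 0 0.4; -0.2 -0.28 0 0 0.4; -0.3 -0.4 0 0 0.4; -0.38 -0.5 0 0 0.4; -0.44 -0.57 0 0 0.4; -0.44 -0.57 0 0 0.4; -0.44 -0.57 0 0 0.4"

```text
clock: 13.8
tcp_pos: [0.5288, 0.1941, 0.051]
orientation: [[-0.13, 0.991, 0.0], [0.991, 0.13, 0.0], [0.0, 0.0, -1.0]]
force: [-1.1, -0.3, -4.4]
finger_gap: 0.0497
gripper_force: 30.0
```

Emit:
step_arm --motion "0 0 -0.04 0 0.4; 0 0 -0.04 0 0.4; 0 0 -0.04 0 0.4"

```text
clock: 14.1
tcp_pos: [0.5289, 0.1942, 0.0501]
orientation: [[-0.13, 0.991, 0.0], [0.991, 0.13, 0.0], [0.0, 0.0, -1.0]]
force: [-0.4, 0.1, -3.9]
finger_gap: 0.0498
gripper_force: 30.0
```

Emit:
step_arm --motion "0 0 -0.02 0 0.4; 0 0 -0.02 0 0.4; 0 0 -0.02 0 0.4"

```text
clock: 14.4
tcp_pos: [0.5289, 0.1942, 0.0499]
orientation: [[-0.13, 0.991, 0.001], [0.991, 0.13, 0.0], [0.0, 0.001, -1.0]]
force: [-1.5, -0.2, 2.1]
finger_gap: 0.0493
gripper_force: 30.0
```

Emit:
step_arm --motion "0 0 -0.02 0 0.4; 0 0 -0.02 0 0.4; 0 0 -0.02 0 0.4"

```text
clock: 14.7
tcp_pos: [0.529, 0.1942, 0.0499]
orientation: [[-0.13, 0.992, 0.001], [0.992, 0.13, 0.001], [0.0, 0.001, -1.0]]
force: [-3.0, -1.2, 7.0]
finger_gap: 0.0497
gripper_force: 30.0
```

Contact made; back off half a step, release and let it settle.

Emit:
step_arm --motion "0 0 0.02 0 0.4; 0 0 0.02 0 0.56; 0 0 0.02 0 0.58; 0 0 0.02 0 0.6; 0 0 0.02 0 0.65; 0 0 0.02 0 0.7; 0 0 0.02 0 0.75; 0 0 0.02 0 0.75"

```text
clock: 15.5
tcp_pos: [0.5287, 0.194, 0.0495]
orientation: [[-0.13, 0.991, 0.0], [0.991, 0.13, 0.0], [0.0, 0.0, -1.0]]
force: [0.3, -0.3, -0.7]
finger_gap: 0.0685
gripper_force: 0.0
```

Emit:
step_arm --motion "0 0 0 0 0.75; 0 0 0 0 0.75; 0 0 0 0 0.75; 0 0 0 0 0.75; 0 0 0 0 0.75; 0 0 0 0 0.75; 0 0 0 0 0.75; 0 0 0 0 0.75"

```text
clock: 16.3
tcp_pos: [0.5287, 0.1939, 0.0495]
orientation: [[-0.13, 0.991, -0.0], [0.991, 0.13, -0.0], [-0.0, -0.0, -1.0]]
force: [0.0, -0.4, -0.8]
finger_gap: 0.0689
gripper_force: 0.0
```

Emit:
step_arm --motion "0 0 0 0 0.75; 0 0 0 0 0.75; 0 0 0 0 0.75; 0 0 0 0 0.75; 0 0 0 0 0.75; 0 0 0 0 0.75; 0 0 0 0 0.75; 0 0 0 0 0.75"

```text
clock: 17.1
tcp_pos: [0.5287, 0.1939, 0.0495]
orientation: [[-0.13, 0.991, -0.0], [0.991, 0.13, 0.0], [0.0, -0.0, -1.0]]
force: [0.1, 0.7, -0.3]
finger_gap: 0.0688
gripper_force: 0.0
```

```bash
cat > e.py <<'E'
from h import *
def edge(im,cx,r0,r1):
    g=cv2.cvtColor(im,6).astype(np.float32); rows=np.arange(r0,r1); cs=[]
    for r in rows:
        d=np.clip(np.diff(g[r,cx-4:cx+5]),0,None); k=int(np.argmax(d)); s=slice(max(0,k-1),k+2)
        cs.append((d[s]*np.arange(8)[s]).sum()/d[s].sum()+cx-3.5)
    print(np.round(cs,2),'slope',np.polyfit(rows,cs,1)[0].round(3))
E
python3 - <<'E'
from e import *
im=np.ascontiguousarray(snapshot("scene")[:,:,::-1]); cv2.imwrite("pics/scene4.png",im)
edge(im,284,178,187)
a,b=[cv2.resize(cv2.cvtColor(i,6)[140:200,260:310],None,fx=4,fy=4,interpolation=cv2.INTER_CUBIC) for i in(cv2.imread("pics/scene2.png"),im)]
c=np.array([[230,288],[230,393],[285,312],[260,300],[220,157]])/9+[0,5]
p=np.float32(c*4).reshape(-1,1,2); q,st,er=cv2.calcOpticalFlowPyrLK(a,b,p,None,winSize=(25,25))
print('px move since scene2',((q-p).reshape(-1,2)/4).round(2).tolist(),er.ravel())
s=sense();print(s['force'],s['finger_gap'],s['clock'])
E
```

```text
[283.69 283.69 283.72 283.75 284.1  283.74 283.68 283.78 284.18] slope 0.036
px move since scene2 [[-0.8299999833106995, -0.6399999856948853], [-0.3799999952316284, 0.019999999552965164], [-0.4000000059604645, -0.009999999776482582], [-0.550000011920929, -0.2800000011920929], [-0.49000000953674316, -0.05000000074505806]] [2.92485 2.42905 3.28325 3.21535 2.4749 ]
[-0.27600975  0.56628642  0.34225953] 0.06895003730305393 17.15
```

The block stands upright near the centre again. Regrip and push home gently.

Emit:
step_arm --motion "0 0 0 0 0.65; 0 0 0 0 0.6; 0 0 0 0 0.5; 0 0 0 0 0.4; 0 0 0 0 0.4; 0 0 0 0 0.4; 0 0 0 0 0.4; 0 0 0 0 0.4"

```text
clock: 17.95
tcp_pos: [0.5288, 0.194, 0.0495]
orientation: [[-0.13, 0.991, 0.0], [0.991, 0.13, 0.0], [0.0, 0.0, -1.0]]
force: [0.3, -0.7, 0.8]
finger_gap: 0.0493
gripper_force: 30.0
```

Emit:
step_arm --motion "0 0 0 0 0.4; 0 0 0 0 0.4; 0.05 0.07 0 0 0.4; 0.1 0.14 0 0 0.4; 0.15 0.2 0 0 0.4; 0.21 0.27 0 0 0.4; 0.21 0.27 0 0 0.4; 0.21 0.27 0 0 0.4"

```text
clock: 18.75
tcp_pos: [0.5342, 0.2012, 0.0495]
orientation: [[-0.13, 0.991, 0.001], [0.991, 0.13, 0.001], [0.0, 0.001, -1.0]]
force: [0.7, 0.3, 0.6]
finger_gap: 0.0497
gripper_force: 30.0
```

Emit:
step_arm --motion "-0.01 0.04 0 0 0.4; -0.01 0.08 0 0 0.4; -0.01 0.08 0 0 0.4; -0.01 0.08 0 0 0.4"

```text
clock: 19.15
tcp_pos: [0.5338, 0.2021, 0.0494]
orientation: [[-0.13, 0.992, 0.0], [0.992, 0.13, -0.001], [-0.001, 0.0, -1.0]]
force: [1.9, -2.9, 0.5]
finger_gap: 0.0498
gripper_force: 30.0
```

Short stop touched with nearly no vertical load. Now the long stop.

Emit:
step_arm --motion "0.04 0 0 0 0.4; 0.08 0.01 0 0 0.4; 0.12 0.02 0 0 0.4; 0.16 0.03 0 0 0.4; 0.16 0.03 0 0 0.4; 0.16 0.03 0 0 0.4"

```text
clock: 19.75
tcp_pos: [0.5355, 0.2023, 0.0493]
orientation: [[-0.13, 0.991, -0.004], [0.991, 0.13, -0.002], [-0.001, -0.005, -1.0]]
force: [-6.5, -4.9, 8.8]
finger_gap: 0.0501
gripper_force: 30.0
```

Emit:
step_arm --motion "0 0.03 0 0 0.4; 0 0.05 0 0 0.4; 0 0.05 0 0 0.4; 0 0.05 0 0 0.4"

```text
clock: 20.15
tcp_pos: [0.5355, 0.2024, 0.0493]
orientation: [[-0.13, 0.992, -0.005], [0.992, 0.13, -0.003], [-0.003, -0.005, -1.0]]
force: [-6.0, -6.9, 9.7]
finger_gap: 0.0497
gripper_force: 30.0
```

Emit:
step_arm --motion "0 0 0 0 0.4; 0 0 0 0 0.4; 0 0 0 0 0.4; 0 0 0 0 0.4; 0 0 0 0 0.4; 0 0 0 0 0.4; 0 0 0 0 0.4; 0 0 0 0 0.4"

```text
clock: 20.95
tcp_pos: [0.5355, 0.2024, 0.0493]
orientation: [[-0.13, 0.992, -0.005], [0.992, 0.13, -0.003], [-0.003, -0.005, -1.0]]
force: [-6.8, -5.9, 10.5]
finger_gap: 0.0498
gripper_force: 30.0
```

Run:
```python
from e import *
im=np.ascontiguousarray(snapshot("scene")[:,:,::-1]); cv2.imwrite("pics/scene5.png",im)
edge(im,284,177,186)
s=sense();print(s['tcp_pos'],s['force'],s['finger_gap'],s['clock'])
g=lambda i:np.clip(1.6*cv2.resize(i[150:195,262:304],None,fx=9,fy=9,interpolation=cv2.INTER_CUBIC).astype(float)-100,0,255).astype(np.uint8)
cv2.imwrite("pics/fin.png",np.hstack([g(cv2.imread("pics/scene3.png")),g(im)]))
```

```text
[283.72 283.73 284.05 284.18 284.2  284.14 284.12 284.16 284.38] slope 0.067
[0.53553041 0.20240854 0.04929473] [-6.10280321 -7.82319492 10.71204996] 0.04959826264259185 21.0
```

View pics/fin.png

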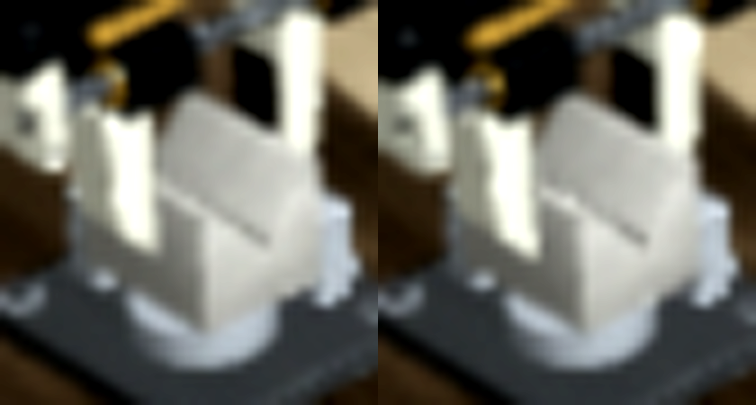

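Both presses bring the block to the same place (near edge at picture column 284). It is upright, the TCP has not moved for 0.8 s, and the force on the tool is about 6–8 N in each horizontal direction. Handing in.

```bash
python3 -c "
from station import *
print(sign_off())"
```

```text
the job is handed in; nothing more can be done
None
```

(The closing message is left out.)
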